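Dress the novelty radio display row

TASK

Dress the blue display board as one straight row along its middle line: stand the white riser midway between the silver jukebox and the microphone, and the red radio centred on top of the riser; the green radio midway between the jukebox and the riser, and the yellow clock midway between the microphone and the riser. Each piece must end upright, square to the board and let go, and none may fall over on the way. Leave the brass knob, the amber jar and the battery where they lie.

Things in the scene. Friction and masses are not known exactly. Their poses are not given: they have to be found in the camera images.
- board: Blue fabric-covered display board fixed to the bench, 150 (x) by 500 (y) by 12 thick, with two thin silver lines along its long edges. Origin: centre of its underside, on the bench; its top is 12 mm higher. Its y axis runs along the row, its x axis across it. It stands at a different place and turn each time. It is seen from both sides, so it does not matter which face of a piece looks forward.
- jukebox: Silver arch-topped miniature jukebox with orange, yellow and red arcs, 60 (x) by 70 (y) by 140 high, fixed on the board's middle line 200 mm from its centre, at one end (which end varies; the microphone has the other). Origin: centre of its underside, on the board's top; axes parallel to the board's.
- microphone: Vintage-style steel microphone, 46 wide and 138 high, on a round black foot 70 across, fixed on the board's middle line 200 mm from its centre, at the end opposite the jukebox. Origin: centre of its underside, on the board's top; axes parallel to the board's.
- riser: Loose plain white plastic block, 60 (x) by 70 (y) by 40 high, about 0.2 kg. Origin: centre of its underside; z up. Grip it across x. Starts on the bench, on the robot's side of the board.
- red_radio: Loose red box-shaped novelty radio with a round speaker, 40 (x, depth) by 64 (y, width) by 60 high, about 0.2 kg. Origin: centre of its underside; z up. Its two flat faces, 40 mm apart across x, are the ones to grip; front and back look the same. Starts on the bench on the robot's side of the board.
- green_radio: Loose green novelty radio with two black speakers, 40 (x, depth) by 64 (y, width) by 45 high, with a narrower block 34 by 44 on top to 62 high; about 0.2 kg. Origin: centre of its underside; z up. Its two flat faces, 40 mm apart across x, are gripped below 45 mm height; front and back look the same. Starts on the bench on the robot's side of the board.
- yellow_clock: Loose yellow clock radio: an upright disc 64 across and 40 thick (along x) with a white dial on both faces, centred 35 mm up, on a foot 40 by 50 by 12; 67 high, about 0.2 kg. Origin: centre of its underside; z up. Its two flat faces, 40 mm apart across x, are the ones to grip. Starts on the bench on the robot's side of the board.
- brass_knob: Loose brass tuning knob, 34 across and 22 high, standing among the pieces: not to be disturbed. Origin: centre of its underside.
- amber_jar: Small amber jar with a black lid, 30 across and 36 high, standing among the pieces: not to be disturbed. Origin: centre of its underside.
- battery: Black and copper block battery lying flat, 48 (x) by 26 (y) by 17 high, among the pieces: not to be disturbed. Origin: centre of its underside.
Not all that is in view belongs to the job. Several things have the shape of the riser; the one meant has the colours described above. Of the things like the yellow_clock, leave any that is pink; of the rest the larger one is meant.

How it is judged:
By the outcome, as a careful person would: the job done as asked, in the order asked, and still so for the second after the job is handed in, with the robot touching nothing.
It also fails if it takes over 112 s, if anything falls off the work surface, if the arm or the gripper's body presses on something with over 40 N, if the wrist force passes 120 N, or if a joint passes its speed limit or range.

ROBOT

A 6-joint arm with a two-finger parallel gripper is mounted at the origin on the work surface. World frame = base frame: x ahead of the robot, y to its left, z up, the work surface at z = 0. Lengths are in m, angles in rad, forces in N, time in s.
With the tool pointing down it reaches from about 0.375 to 0.825 m from the base axis. Payload 5.5 kg.
Tool frame: the origin (TCP) lies midway between the tips of the shut fingers; the grasp point (between the pads) lies 19 mm behind it (env.grip_point_offset is the distance from the TCP to the grasp point, in m); x points along the fingers, y is the direction in which the jaws open and shut, and the axes are right-handed (so a half turn about x gives the same grasp; the last joint's range is limited). The gripper opens to 85 mm and grips with 20 to 120 N. Pads are 22 mm wide; open, the fingers measure 114 mm over their backs; the gripper's body (76 mm by 85 mm) begins 54 mm behind the grasp point. The pads swing forward as they close: fully open they stand 13 mm farther back than shut.
Start: joints at [-1.255, 0.314, -0.047, 1.21, 0, 1.571], TCP at [0.186, -0.57, 0.231] pointing down, gripper open.
Joint ranges: [-2.67, 2.67], [-0.69, 1.73], [-1.03, 1.25], [-2.08, 2.16], [-1.42, 1.45], [-3.14, 3.14]. Speed limits (rad/s): [2.39, 2.39, 3.01, 3.14, 3.14, 3.14].

INTERFACE

Orientations are given as [roll, pitch, yaw] about the fixed x, y, z axes, in that order (R = Rz(yaw) Ry(pitch) Rx(roll)).
In Python, from plant import sensors, camera, camera_model, order, finder, env gives the robot as it stands.
- The arm moves only by the tool carry_out, never from a script. Its argument "motion" is one flat list of numbers, 7 for each row, row after row: the shift along the world's x, y, z in cm, then the turn, a rotation vector about the world's x, y, z in rad, then the opening, from 0 (shut) to 1 (fully open). A call has 1 to 12 rows; each row is the pose to reach, as a shift and turn from the pose commanded when the call began; what a row does not reach only later rows make up. A row lasts 1/12 s, in which the tool goes at most 41.7 mm and 7.16 degrees, less where a joint would pass 70% of its speed; a pose out of reach is approached as far as the arm can. A call with a gripper value outside its range is refused whole. The fingers move at their own pace and stop on an object; "newtons" is the grip in N (left out, the last holds). Time passes only in rows, so rows that repeat a pose let the fingers close. It gives the time, the measured TCP pose, the force and the opening at its end, in the units of the state.
- sensors.read_state(): the state, without advancing time (a new reading comes with each control period).
- camera(name): name is "side" or "top" or "wrist"; returns the picture (480x640x3 uint8, red, green, blue); there is no depth.
- camera_model(name): a dict with "camera_matrix" (3x3 intrinsics, pixels), "rvec" (rotation vector, rad) and "tvec" (3), from world to camera coordinates, as OpenCV has them; the wrist camera has in their place "mount" (4x4, takes a point from camera to tool coordinates, whose origin is the TCP and whose axes are the tool frame's). Camera axes: x right, y down, z forward; pixel columns grow to the right and rows downward; lengths in m; the calibration is good to about 2 mm. A picture is of the moment at which its call begins: read the wrist's pose just before it. camera_model takes no time and is no camera call.
- order.finish_job(): hands the job in, once; it reports no verdict.
Trained networks look in the newest picture that a camera, given by its name, has taken for a name from the list of things; names that differ only in an ending like _2 or _b are one class to them, and where a whole thing is asked for, a point or a joint stands for the part that bears it (a point fixed in the world has none). Each returns a list of dicts, best first, with "p" (0 to 1); they miss things now and then, are a little off and sometimes report something else, mostly with a low value. They report only what shows in the picture. A call takes as long as a camera call. They do not tell look-alikes from the thing itself.
- finder.silhouettes(camera, query): "mask" (480x640 bool, what is visible of it).
- finder.mark_of(camera, query): "position" ([x, y, z] in m, in world coordinates, good to about 4 mm: a listed point, or the origin of a listed thing).
The state is a dict: "clock": time; "qpos": joint angles; "joint_vel": joint speeds; "tau": joint torques, N m; "position": TCP position; "orientation": TCP orientation; "contact_force": force on the tool from outside, world axes, zero at the start; "ft_torque": the same for the moment, N m; "gripper_width": opening from 0.0 (shut) to 1.0 (fully open).
Only numpy, scipy, OpenCV 4.12 (cv2) and the standard library are available. Lean on these libraries where they do the work, as an engineer would, in place of code of your own. Each camera call takes 0.05 s, during which the arm holds its last target. There are 200 camera calls.

## Working session

There is one attempt and no reset: what is moved stays moved. The work goes in short steps, Python scripts to look and compute and a tool call to move; the robot and the scene stay as the last step left them, time stands still between calls to the robot, and variables do not carry over. Pictures are saved under pics/ and viewed, about 12 in all and at most 16, crops included, and the job is handed in when it is done.

Besides the shell and the picture viewer there is one more tool, called after "Call:" by a JSON object that holds its "op" and its "data", one argument or row to a line. carry_out: Moves the arm, as the interface text tells. Its arguments: {"type":"object","properties":{"motion":{"type":"array"},"newtons":{"type":"number"}},"required":["motion"]}

```bash
ls; mkdir -p pics
python3 - <<'E'
from plant import sensors, camera, camera_model, finder, env
import cv2, numpy as np
print(sensors.read_state())
print([a for a in dir(env) if a[0]!='_'], env.grip_point_offset)
for n in ['top','side']:
    cv2.imwrite(f'pics/{n}0.png', camera(n)[:,:,::-1]); print(camera_model(n))
    for q in ['board','jukebox','microphone','riser','red_radio','green_radio','yellow_clock','brass_knob','amber_jar','battery']:
        print(n,q,[(np.round(d['position'],3).tolist(),round(float(d['p']),2)) for d in finder.mark_of(n,q)])
print(camera_model('wrist'))
E
```

```text
pics
{'clock': 0.0, 'qpos': array([-1.25499812e+00,  3.14248405e-01, -4.80782355e-02,  1.21021287e+00,
       -3.47676385e-06,  1.57078824e+00]), 'joint_vel': array([-0.00121309, -0.00045038,  0.00027522,  0.00081731, -0.00063421,
        0.00102928]), 'tau': array([-1.79477196e-03, -5.39587784e+01,  3.39749479e+01,  1.92183402e-02,
       -7.35655112e-05, -1.49025741e-06]), 'position': array([ 0.18616202, -0.56977237,  0.23042153]), 'orientation': array([-1.56880993,  1.56905314,  1.88858903]), 'contact_force': array([ 0.76552147, -0.30076836, -0.07876568]), 'ft_torque': array([-0.04364297,  0.00759349,  0.00445059]), 'gripper_width': 1.0030625383165275}
['IKError', 'grip_point_offset'] 0.0187
{'camera_matrix': array([[532.70419287,   0.        , 326.21683055],
       [  0.        , 532.70419287, 241.30375751],
       [  0.        ,   0.        ,   1.        ]]), 'rvec': array([ 2.20536832, -2.15686786,  0.00887265]), 'tvec': array([0.00138789, 0.49252791, 0.86840739])}
top board [([0.666, 0.007, 0.004], 0.78)]
top jukebox [([0.667, 0.21, 0.011], 0.83)]
top microphone [([0.671, -0.1
[... 1254 characters left out ...]
3), ([0.532, -0.137, 0.001], 0.78)]
side brass_knob [([0.43, 0.193, 0.004], 0.65)]
side amber_jar [([0.41, -0.003, 0.001], 0.54)]
side battery [([0.405, -0.197, -0.002], 0.77)]
{'camera_matrix': array([[419.7699514 ,   0.        , 322.96636556],
       [  0.        , 419.7699514 , 242.56735178],
       [  0.        ,   0.        ,   1.        ]]), 'mount': array([[ 1.20680766e-04, -3.07778431e-01,  9.51458051e-01,
        -1.42761919e-01],
       [ 9.99999990e-01,  1.13090670e-04, -9.02550517e-05,
        -1.85187367e-04],
       [-7.98224699e-05,  9.51458052e-01,  3.07778441e-01,
        -7.96257624e-02],
       [ 0.00000000e+00,  0.00000000e+00,  0.00000000e+00,
         1.00000000e+00]])}
```

View pics/top0.png

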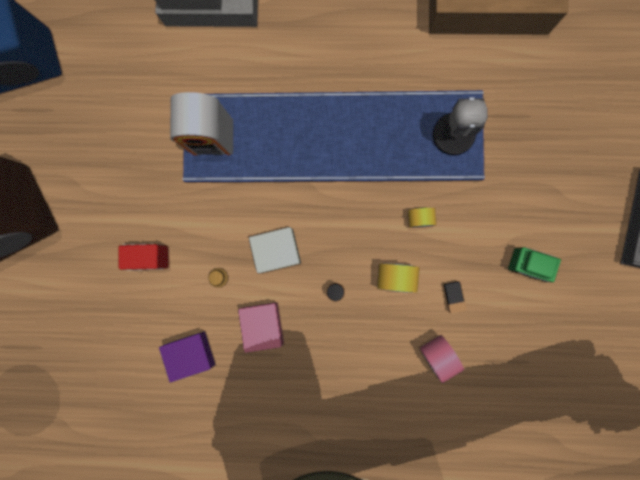

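View pics/side0.png

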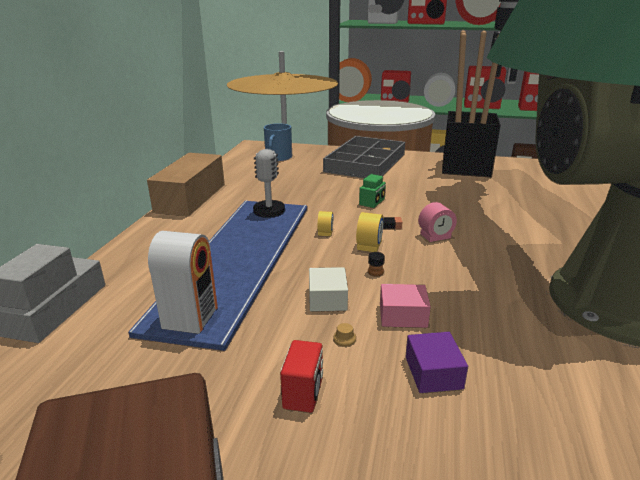

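Top view: the riser candidates are white (274,250), pink (260,326) and purple (187,357), and I take the white one. The clocks are large yellow (399,278), small yellow (421,217) and pink (441,358), and I take the large yellow. The red radio is at (140,257) and the green radio at (536,264). The jukebox is at the left end and the microphone at the right. The side view agrees. Next I fit the poses with silhouettes.

```bash
cat > h.py <<'E'
from plant import sensors, camera, camera_model, finder, order
import cv2, numpy as np
from scipy.optimize import minimize
from scipy.spatial.transform import Rotation as Ro
def box(a,b,z0,z1): return np.array([[x,y,z] for x in(-a/2,a/2) for y in(-b/2,b/2) for z in(z0,z1)])
t=np.linspace(0,2*np.pi,48)
disc=np.array([[x,.032*np.cos(u),.035+.032*np.sin(u)] for x in(-.02,.02) for u in t])
SH=dict(riser=[box(.06,.07,0,.04)],red_radio=[box(.04,.064,0,.06)],
 green_radio=[box(.04,.064,0,.045),box(.034,.044,.045,.062)],yellow_clock=[disc,box(.04,.05,0,.012)],
 board=[box(.15,.5,0,.012)])
def ext(cam,st=None):
    m=camera_model(cam)
    if 'mount' in m:
        T=np.eye(4);T[:3,:3]=Ro.from_euler('xyz',st['orientation']).as_matrix();T[:3,3]=st['position']
        W=np.linalg.inv(T@m['mount']); return m['camera_matrix'],W[:3,:3],W[:3,3]
    return m['camera_matrix'],cv2.Rodrigues(np.array(m['rvec']))[0],np.array(m['tvec']).ravel()
def proj(E,P):
    c=P@E[1].T+E[2]; c=c@E[0].T; return c[:,:2]/c[:,2:]
def place(P,p,z): 
    c,s=np.cos(p[2]),np.sin(p[2]); return P@np.array([[c,-s,0],[s,c,0],[0,0,1]]).T+[p[0],p[1],z]
S=3
def render(E,shape,p,z):
    im=np.zeros((480*S,640*S),np.uint8)
    for P in shape:
        q=((proj(E,place(P,p,z))+.5)*S).astype(np.float32)
        cv2.fillConvexPoly(im,np.round(cv2.convexHull(q)*16).astype(np.int32),1,shift=4)
    return cv2.resize(im.astype(np.float32),(640,480),interpolation=cv2.INTER_AREA)
def mask(cam,name,p0,z,E):
    sh=SH[name.replace('_x','')]; r=render(E,sh,p0,z)>.5; best=None;bi=.25
    for d in finder.silhouettes(cam,name):
        i=(d['mask']&r).sum()/(d['mask']|r).sum()
        if i>bi: best,bi=d['mask'],i
    return best
def fit(name,views,p0,z,ign=None):
    # views: list of (E, mask, ignore)
    def c(p): 
        return sum((np.abs(render(E,SH[name],p,z)-m)*(1-g)).sum()/m.sum() for E,m,g in views)
    best=None
    for a in (0,-.25,.25):
        s=np.array(p0)+[0,0,a]
        r=minimize(c,s,method='Nelder-Mead',options=dict(initial_simplex=[s,s+[.008,0,0],s+[0,.008,0],s+[0,0,.12]],xatol=1e-4,fatol=1e-4))
        if best is None or r.fun<best.fun: best=r
    return best.x,best.fun
def down_pose():
    s=sensors.read_state(); R=Ro.from_euler('xyz',s['orientation']).as_matrix(); return s,R
E
python3 - <<'E'
from h import *
s,R=down_pose(); print('R',R.round(3).tolist())
I={}
for cam in('top','side'):
    camera(cam); E=ext(cam)
    ig=np.zeros((480,640),bool)
    for q in('jukebox','microphone'):
        d=finder.silhouettes(cam,q)
        if d: ig|=cv2.dilate(d[0]['mask'].astype(np.uint8),np.ones((7,7)))>0
    for n,p in dict(board=(.666,.008,0),riser=(.477,.098,0.1),red_radio=(.46,.308,0),green_radio=(.462,-.322,-.2),yellow_clock=(.435,-.106,0)).items():
        m=mask(cam,n,p,0,E)
        if m is None: print(cam,n,'no mask');continue
        v=(E,m.astype(np.float32),ig.astype(np.float32) if n=='board' else np.zeros((480,640),np.float32))
        I.setdefault(n,[]).append(v); x,f=fit(n,[v],p,0); print(cam,n,x.round(4),round(f,3))
for n,v in I.items():
    if len(v)>1: x,f=fit(n,v,x if 0 else dict(board=(.666,.008,0),riser=(.477,.098,0.1),red_radio=(.46,.308,0),green_radio=(.462,-.322,-.2),yellow_clock=(.435,-.106,0))[n],0); print('both',n,x.round(4),round(f,3))
E
```

```text
R [[-0.0, 0.311, -0.951], [-0.0, -0.951, -0.311], [-1.0, 0.0, 0.0]]
top board [0.6684 0.0071 0.0231] 0.012
top riser [0.4761 0.0949 0.2506] 0.038
top red_radio [0.4601 0.3062 0.0384] 0.112
top green_radio [ 0.4623 -0.3213 -0.2893] 0.049
top yellow_clock [ 0.4362 -0.104  -0.0703] 0.047
side board [0.6679 0.0063 0.0242] 0.035
side riser no mask
side red_radio [0.4585 0.3081 0.0828] 0.067
side green_radio [ 0.4605 -0.3208 -0.2348] 0.092
side yellow_clock [ 0.4357 -0.1046 -0.0816] 0.049
both board [0.6682 0.0075 0.0246] 0.048
both red_radio [0.4592 0.3075 0.0635] 0.202
both green_radio [ 0.4616 -0.3214 -0.2681] 0.167
both yellow_clock [ 0.4361 -0.1042 -0.076 ] 0.102
```

Call:
{"op": "carry_out", "data": {
  "motion": [14.5,33.2,0,0,0,0.75,1,14.5,33.2,0,0,0,0.75,1,14.5,33.2,0,0,0,0.75,1,14.5,33.2,0,0,0,0.75,1,14.5,33.2,0,0,0,0.75,1,14.5,33.2,0,0,0,0.75,1,14.5,33.2,0,0,0,0.75,1,29,66.5,-4,0,0,1.5,1,29,66.5,-4,0,0,1.5,1,29,66.5,-4,0,0,1.5,1,29,66.5,-4,0,0,1.5,1,29,66.5,-4,0,0,1.5,1],
  "newtons": 40
}}

```text
clock: 2.9
position: [0.3864, -0.111, 0.2124]
orientation: [1.128, 1.569, -0.317]
contact_force: [1.4, -0.5, 0.0]
gripper_width: 1.0
```

Call:
{"op": "carry_out", "data": {
  "motion": [9,20.6,-3.2,0,0,0.125,1,9,20.6,-3.2,0,0,0.125,1,9,20.6,-3.2,0,0,0.125,1,9,20.6,-3.2,0,0,0.125,1,9,20.6,-3.2,0,0,0.125,1,9,20.6,-3.2,0,0,0.125,1,9,20.6,-3.2,0,0,0.125,1,9,20.6,-3.2,0,0,0.125,1]
}}

```text
clock: 3.57
position: [0.4758, 0.0939, 0.1798]
orientation: [-1.22, 1.57, -2.543]
contact_force: [0.5, 0.5, -0.3]
gripper_width: 1.002
```

```bash
cat >> h.py <<'E'
def psi():
    s,R=down_pose(); return s,np.arctan2(R[1,1],R[0,1]),R
def wristfit(name,p,z,yaws=(0,)):
    s,a,R=psi(); im=camera('wrist'); E=ext('wrist',s)
    print('tcp',s['position'].round(4),'psi',round(a,4),'tilt',np.round(R[:2,0],4))
    m=mask('wrist',name,p,z,E)
    out=im.copy(); r=None
    if m is None: print('no mask')
    else:
        g=np.zeros((480,640),np.float32)
        for y in yaws:
            x,f=fit(name,[(E,m.astype(np.float32),g)],(p[0],p[1],p[2]+y),z); print(name,x.round(4),round(f,3))
            if r is None or f<r[1]: r=(x,f)
        cs,_=cv2.findContours((render(E,SH[name],r[0],z)>.5).astype(np.uint8),0,1); cv2.drawContours(out,cs,-1,(255,0,255),1)
    return out,r
E
python3 - <<'E'
from h import *
o,r=wristfit('riser',(.476,.095,.25),0,(0,1.57))
cv2.imwrite('pics/w1.png',o[:,:,::-1])
E
```

```text
tcp [0.4758 0.0939 0.1798] psi 0.2474 tilt [-0.0008 -0.0006]
riser [0.4746 0.0971 0.2602] 0.026
riser [0.4746 0.0969 1.6627] 0.24
```

View pics/w1.png

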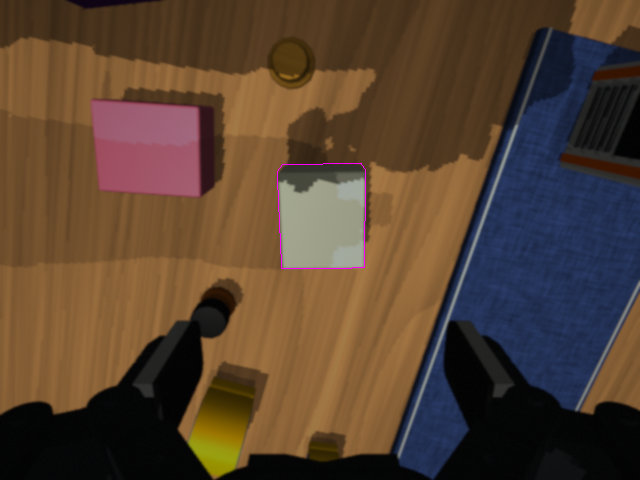

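The wrist view shows the white riser at (322,217) with the fitted outline right on its edges. Beside it are the pink look-alike (150,150), the knob (291,62) and the jar (212,318). I'm descending and gripping.

Call:
{"op": "carry_out", "data": {
  "motion": [-0.1,0.3,-4,0,0,0.013,1,-0.1,0.3,-8,0,0,0.013,1,-0.1,0.3,-12,0,0,0.013,1,-0.1,0.3,-15,0,0,0.013,1,-0.1,0.3,-16.5,0,0,0.013,1,-0.1,0.3,-17.4,0,0,0.013,1,-0.1,0.3,-17.4,0,0,0.013,1,-0.1,0.3,-17.4,0,0,0.013,0,-0.1,0.3,-17.4,0,0,0.013,0,-0.1,0.3,-17.4,0,0,0.013,0,-0.1,0.3,-17.4,0,0,0.013,0,-0.1,0.3,-17.4,0,0,0.013,0],
  "newtons": 40
}}

```text
clock: 4.67
position: [0.4765, 0.0962, 0.0079]
orientation: [1.301, 1.568, -0.012]
contact_force: [-0.2, -1.6, 8.0]
gripper_width: 0.696
```

Call:
{"op": "carry_out", "data": {
  "motion": [0,0,1,0,0,0,0,0,0,3,0,0,0,0,0,0,6,0,0,0,0,0,0,9,0,0,0,0,3,-1.4,9,0,0,-0.05,0,6.5,-3,9,0,0,-0.1,0,10,-4.6,9,0,0,-0.15,0,13.5,-6.2,9,0,0,-0.2,0,17,-7.8,9,0,0,-0.236,0,19.2,-9,9,0,0,-0.236,0,19.2,-9,9,0,0,-0.236,0,19.2,-9,9,0,0,-0.236,0]
}}

```text
clock: 5.67
position: [0.6677, 0.0055, 0.0965]
orientation: [2.581, 1.57, 1.031]
contact_force: [0.1, 0.2, -1.2]
gripper_width: 0.695
```

Run:
```python
from h import *
o,r=wristfit('riser',(.668,.0075,.0245),.088)
cv2.imwrite('pics/w2.png',o[:,:,::-1])
```

```text
tcp [0.6677 0.0055 0.0965] psi 0.0208 tilt [0.0002 0.0003]
riser [0.6681 0.0057 0.0205] 0.054
```

View pics/w2.png

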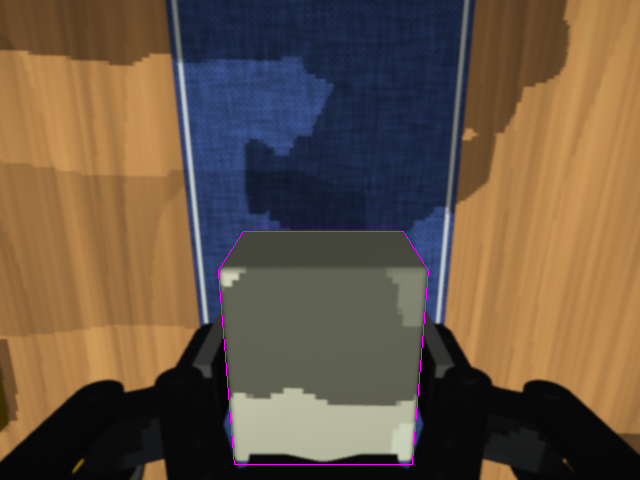

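The riser is held square, with its outline fit at (220–428, 232–465). I'll get the board's middle line from the two silver lines in this same picture.

```bash
cat >> h.py <<'E'
def midline(im,s,a,b,rows):
    """a,b: (col at row0, col at row1) approx of the two lines; rows=(r0,r1). returns midline points x at given y"""
    E=ext('wrist',s); hsv=cv2.cvtColor(im,cv2.COLOR_RGB2HSV).astype(float); out=[]
    for l in(a,b):
        pts=[]
        for r in range(rows[0],rows[1],3):
            c=l[0]+(l[1]-l[0])*(r-rows[0])/(rows[1]-rows[0]); cc=np.arange(int(c)-9,int(c)+10)
            w=np.clip(110-hsv[r,cc,1],0,None)*(hsv[r,cc,2]>60)
            if w.sum()>100: pts.append(((cc*w).sum()/w.sum(),r))
        pts=np.array(pts); d=np.linalg.inv(E[0])@np.c_[pts,np.ones(len(pts))].T; d=E[1].T@d; o=-E[1].T@E[2]
        P=(o[:,None]+d*(.012-o[2])/d[2]).T
        f=np.polyfit(P[:,1],P[:,0],1); P=P[abs(np.polyval(f,P[:,1])-P[:,0])<.002]; f=np.polyfit(P[:,1],P[:,0],1); print('line x=%.4f*y+%.4f n=%d'%(f[0],f[1],len(P))); out.append(f)
    return (out[0]+out[1])/2
E
python3 - <<'E'
from h import *
s,_,_=psi(); im=camera('wrist'); print(midline(im,s,(175,201),(467,441),(5,310)))
print(fit.__name__, [ (np.round(d['position'],4)) for q in('jukebox','microphone') for d in (camera('top') is not None and finder.mark_of('top',q)[:1])])
E
```

```text
line x=-0.0206*y+0.5968 n=102
line x=-0.0289*y+0.7384 n=102
[-0.0247681  0.6675817]
fit [array([ 0.6701, -0.191 ,  0.014 ])]
```

Call:
{"op": "carry_out", "data": {
  "motion": [0,0.15,-3,0,0,0.004,0,0,0.15,-5.5,0,0,0.004,0,0,0.15,-6.8,0,0,0.004,0,0,0.15,-7.4,0,0,0.004,0,0,0.15,-7.7,0,0,0.004,0,0,0.15,-7.7,0,0,0.004,0,0,0.15,-7.7,0,0,0.004,0]
}}

```text
clock: 6.6
position: [0.6676, 0.0078, 0.0203]
orientation: [1.554, 1.569, 0.01]
contact_force: [0.5, 1.0, -2.2]
gripper_width: 0.697
```

Call:
{"op": "carry_out", "data": {
  "motion": [0,-0.05,-0.15,0,0,0,0,0,-0.05,-0.2,0,0,0,0,0,-0.05,-0.2,0,0,0,0,0,-0.05,-0.2,0,0,0,0.75,0,-0.05,-0.2,0,0,0,0.8,0,-0.05,-0.2,0,0,0,1,0,-0.05,-0.2,0,0,0,1,0,-0.05,2,0,0,0,1,0,-0.05,6,0,0,0,1,0,-0.05,10,0,0,0,1,0,-0.05,14,0,0,0,1,0,-0.05,14,0,0,0,1]
}}

```text
clock: 7.6
position: [0.6719, 0.0071, 0.1685]
orientation: [1.554, 1.558, 0.009]
contact_force: [1.8, 0.1, 1.6]
gripper_width: 0.999
```

Run:
```python
from h import *
o,r=wristfit('riser',(.668,.0075,.0245),.012)
cv2.imwrite('pics/w3.png',o[:,:,::-1])
```

```text
tcp [0.6719 0.0071 0.1685] psi 0.0259 tilt [0.0131 0.0001]
riser [0.6681 0.0088 0.0223] 0.028
```

View pics/w3.png

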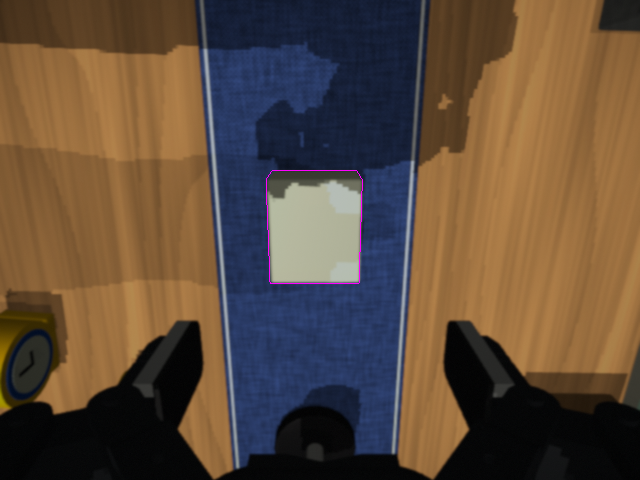

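The riser stands on the board at (315,227), midway between the silver lines. I'll check it against the board in all three cameras.

Run:
```python
from h import *
o,r=wristfit('riser',(.668,.0075,.0245),.012)
s,_,_=psi(); im=camera('wrist'); print(midline(im,s,(203,218),(424,408),(5,290)))
for cam in('top','side'):
    camera(cam);E=ext(cam);m=mask(cam,'riser',(.668,.0075,.0245),.012,E)
    if m is not None: print(cam,fit('riser',[(E,m.astype(np.float32),np.zeros((480,640)))],(.668,.0075,.0245),.012))
    for q in('jukebox','microphone','board'): print(q,[np.round(d['position'],4).tolist() for d in finder.mark_of(cam,q)[:1]])
```

```text
tcp [0.6688 0.0071 0.1616] psi 0.026 tilt [ 0.0049 -0.    ]
riser [0.6683 0.0088 0.0254] 0.029
line x=0.0001*y+0.5939 n=69
line x=-0.0296*y+0.7366 n=8
[-0.01475328  0.66526645]
jukebox []
microphone [[0.6718, -0.1941, 0.0152]]
board []
side (array([0.66764053, 0.00827935, 0.08014234]), np.float64(0.04365642274208103))
jukebox []
microphone [[0.673, -0.1913, 0.0135]]
board [[0.663, 0.0077, -0.0009]]
```

Call:
{"op": "carry_out", "data": {
  "motion": [-4,0.5,2,0,0,0,1,-8,2,2,0,0,0,1,-11.5,4,2,0,0,0,1,-14,7.3,2,0,0,0,1,-16,11,2,0,0,0,1,-18,14.6,2,0,0,0,1,-20,18.2,2,0,0,0.025,1,-21,22.2,2,0,0,0.025,1,-21,26.2,2,0,0,0.025,1,-21,30,2,0,0,0.025,1,-21,30,2,0,0,0.025,1,-21,30,2,0,0,0.025,1]
}}

```text
clock: 9.35
position: [0.4566, 0.3089, 0.1791]
orientation: [1.521, 1.57, 0.005]
contact_force: [-0.2, -0.4, -0.6]
gripper_width: 0.996
```

Run:
```python
from h import *
o,r=wristfit('red_radio',(.459,.3075,.05),0)
cv2.imwrite('pics/w4.png',o[:,:,::-1])
```

```text
tcp [0.4566 0.3089 0.1791] psi 0.0546 tilt [0.0003 0.    ]
red_radio [0.4589 0.3101 0.0513] 0.053
```

View pics/w4.png

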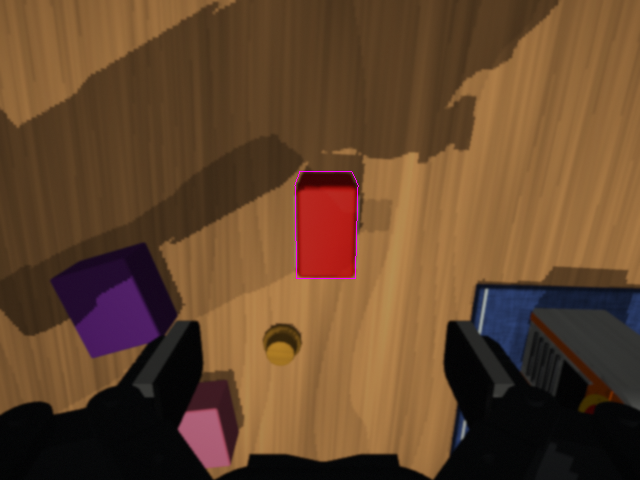

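The red radio is at (326,225) with its outline matching, and the knob at (281,345) is well clear.

Call:
{"op": "carry_out", "data": {
  "motion": [0.2,0.1,-4,0,0,0,1,0.2,0.1,-8,0,0,0,1,0.2,0.1,-12,0,0,0,1,0.2,0.1,-14.5,0,0,0,1,0.2,0.1,-16,0,0,0,0.8,0.2,0.1,-16.5,0,0,0,0.7,0.2,0.1,-16.5,0,0,0,0.6,0.2,0.1,-16.5,0,0,0,0,0.2,0.1,-16.5,0,0,0,0,0.2,0.1,-16.5,0,0,0,0,0.2,0.1,-16.5,0,0,0,0,0.2,0.1,-16.5,0,0,0,0]
}}

```text
clock: 10.45
position: [0.4596, 0.3085, 0.0152]
orientation: [1.996, 1.569, 0.476]
contact_force: [-0.5, -1.3, 2.8]
gripper_width: 0.463
```

Call:
{"op": "carry_out", "data": {
  "motion": [0,0,1,0,0,0,0,0,0,3.5,0,0,0,0,0,-1,7.5,0,0,0,0,0,-4,10.5,0,0,0,0,0,-8,11,0,0,0,0,0,-12,11,0,0,0,0,0,-16,11,0,0,0,0,1.5,-19.5,11,0,0,-0.03,0,4,-22.5,11,0,0,-0.03,0,7,-25,11,0,0,-0.03,0,10.2,-27,11,0,0,-0.03,0,13.5,-28.5,11,0,0,-0.03,0]
}}

```text
clock: 11.45
position: [0.5948, 0.0209, 0.1252]
orientation: [1.04, 1.57, -0.511]
contact_force: [0.6, 0.6, -1.7]
gripper_width: 0.468
```

Call:
{"op": "carry_out", "data": {
  "motion": [3.5,-1,0,0,0,0,0,7,-1.6,0,0,0,0,0,7.4,-1.6,0,0,0,0,0,7.4,-1.6,0,0,0,0,0,7.4,-1.6,0,0,0,0,0]
}}

```text
clock: 11.87
position: [0.6672, 0.0073, 0.124]
orientation: [-1.67, 1.569, 3.063]
contact_force: [-0.6, 0.6, -2.0]
gripper_width: 0.464
```

Run:
```python
from h import *
s,a,R=psi(); z=s['position'][2]-.0152
o,r=wristfit('red_radio',(s['position'][0],s['position'][1]+.001,a),z)
wr=s; im=camera('wrist')
cv2.imwrite('pics/w5.png',o[:,:,::-1])
```

```text
tcp [0.6672 0.0073 0.124 ] psi 0.0211 tilt [-0.0015  0.0001]
red_radio [0.6675 0.0082 0.0195] 0.124
```

View pics/w5.png

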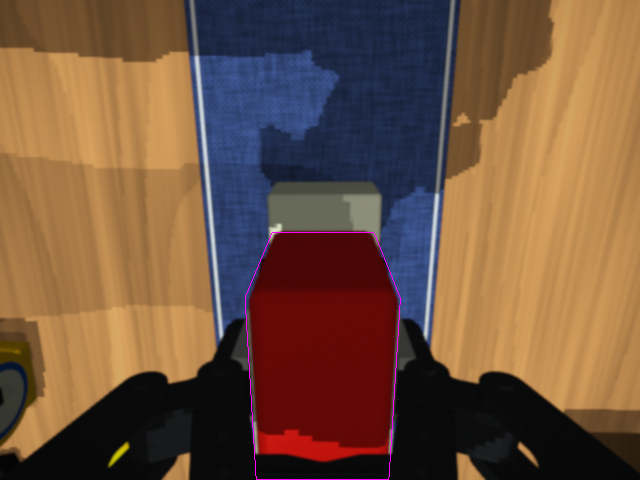

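The red radio is held square over the riser; its outline spans (247–400, 232–480) and the riser shows at (325,210). I'm lowering it.

Call:
{"op": "carry_out", "data": {
  "motion": [0.05,0.05,-2.5,0,0,0.004,0,0.05,0.05,-4.2,0,0,0.004,0,0.05,0.05,-5.2,0,0,0.004,0,0.05,0.05,-5.6,0,0,0.004,0,0.05,0.05,-5.7,0,0,0.004,0,0.05,0.05,-5.7,0,0,0.004,0,0.05,0.05,-5.7,0,0,0.004,0]
}}

```text
clock: 12.6
position: [0.6689, 0.0078, 0.0681]
orientation: [1.565, 1.57, 0.019]
contact_force: [0.3, 0.8, -1.2]
gripper_width: 0.464
```

Call:
{"op": "carry_out", "data": {
  "motion": [0,0,-0.1,0,0,0,0,0,0,-0.15,0,0,0,0,0,0,-0.15,0,0,0,0,0,0,-0.15,0,0,0,0.55,0,0,-0.15,0,0,0,0.65,0,0,-0.15,0,0,0,0.8,0,0,0.5,0,0,0,0.9,0,0,3,0,0,0,0.9,0,0,7,0,0,0,1,0,0,11,0,0,0,1,0,0,11,0,0,0,1,0,0,11,0,0,0,1]
}}

```text
clock: 13.6
position: [0.6709, 0.0077, 0.1811]
orientation: [1.56, 1.564, 0.014]
contact_force: [-0.2, -0.3, 0.6]
gripper_width: 0.998
```

Run:
```python
from h import *
o,r=wristfit('red_radio',(.6675,.008,.0245),.052)
o,r=wristfit('riser',(.668,.008,.0245),.012)
```

```text
tcp [0.6709 0.0077 0.1811] psi 0.025 tilt [0.0068 0.0001]
red_radio [0.6693 0.01   0.0188] 0.06
tcp [0.6682 0.0076 0.1769] psi 0.025 tilt [-0.0003 -0.    ]
no mask
```

Call:
{"op": "carry_out", "data": {
  "motion": [-3,0,1,0,0,0.118,1,-6,0,1,0,0,0.236,1,-9,-1,1,0,0,0.354,1,-12,-2,1,0,0,0.472,1,-15,-4,1,0,0,0.59,1,-18,-6,1,0,0,0.708,1,-20.7,-8,1,0,0,0.826,1,-20.7,-10,1,0,0,0.944,1,-20.7,-12,1,0,0,1.062,1,-20.7,-14,1,0,0,1.18,1,-20.7,-16,1,0,0,1.298,1,-20.7,-18,1,0,0,1.416,1]
}}

```text
clock: 14.8
position: [0.4602, -0.173, 0.1858]
orientation: [2.886, 1.568, 2.762]
contact_force: [0.3, -0.6, 0.4]
gripper_width: 1.002
```

Call:
{"op": "carry_out", "data": {
  "motion": [0,-2,0,0,0,0.118,1,0,-4,0,0,0,0.236,1,0,-6,0,0,0,0.354,1,0,-8,0,0,0,0.472,1,0,-10,0,0,0,0.59,1,0,-12,0,0,0,0.708,1,0,-14,0,0,0,0.826,1,0,-15,0,0,0,0.944,1,0,-15,0,0,0,1.062,1,0,-15,0,0,0,1.18,1,0,-15,0,0,0,1.298,1,0,-15,0,0,0,1.42,1]
}}

```text
clock: 15.8
position: [0.4604, -0.3219, 0.1854]
orientation: [1.227, 1.568, 2.523]
contact_force: [0.5, 0.1, -0.5]
gripper_width: 0.998
```

Run:
```python
from h import *
o,r=wristfit('green_radio',(.4616,-.3214,-.27),0)
print(sensors.read_state()['qpos'].round(2))
cv2.imwrite('pics/w6.png',o[:,:,::-1])
```

```text
tcp [ 0.4604 -0.3219  0.1854] psi 2.8665 tilt [-0.0026  0.0019]
no mask
[-0.61  0.27 -0.22  1.09  0.   -1.9 ]
```

View pics/w6.png

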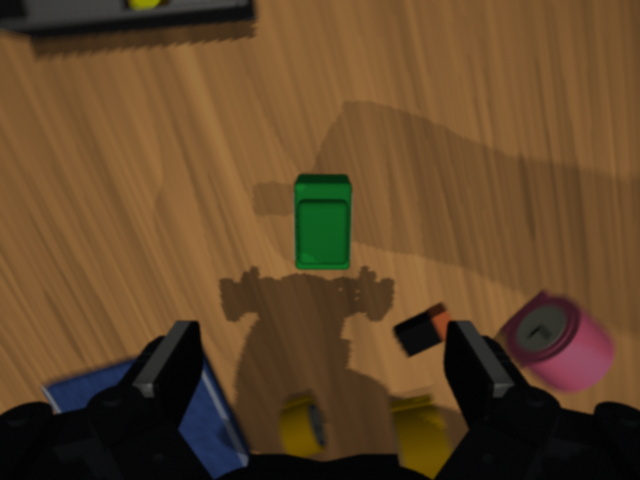

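The finder missed the green radio, but it's plain at (323,222), square to the jaws. The battery (422,330) is clear. I'll use a colour mask instead.

```bash
cat >> h.py <<'E'
def colorfit(name,p,z,lo,hi,roi):
    s,a,R=psi(); im=camera('wrist'); E=ext('wrist',s)
    print('tcp',s['position'].round(4),'psi',round(a,4))
    m=cv2.inRange(cv2.cvtColor(im,cv2.COLOR_RGB2HSV),lo,hi); k=np.zeros_like(m); k[roi[0]:roi[1],roi[2]:roi[3]]=1
    m=((m>0)&(k>0)).astype(np.float32); x,f=fit(name,[(E,m,np.zeros((480,640)))],p,z); print(name,x.round(4),round(f,3),int(m.sum()))
    return im,x
E
python3 - <<'E'
from h import *
colorfit('green_radio',(.4616,-.3214,-.27),0,(45,120,15),(85,255,255),(150,300,270,380))
E
```

```text
tcp [ 0.4606 -0.3218  0.1856] psi 2.8612
green_radio [ 0.4623 -0.3189 -0.3023] 0.088 5139
```

Call:
{"op": "carry_out", "data": {
  "motion": [0.15,0.25,-4,0,0,-0.01,1,0.15,0.25,-8,0,0,-0.01,1,0.15,0.25,-12,0,0,-0.01,1,0.15,0.25,-15.5,0,0,-0.01,1,0.15,0.25,-17,0,0,-0.01,0.8,0.15,0.25,-17.6,0,0,-0.01,0.7,0.15,0.25,-17.6,0,0,-0.01,0.6,0.15,0.25,-17.6,0,0,-0.01,0,0.15,0.25,-17.6,0,0,-0.01,0,0.15,0.25,-17.6,0,0,-0.01,0,0.15,0.25,-17.6,0,0,-0.01,0,0.15,0.25,-17.6,0,0,-0.01,0]
}}

```text
clock: 16.95
position: [0.4635, -0.3203, 0.0121]
orientation: [-1.878, 1.569, -0.598]
contact_force: [-0.3, -0.1, -0.9]
gripper_width: 0.462
```

Call:
{"op": "carry_out", "data": {
  "motion": [0,0,1,0,0,0,0,0,0,4,0,0,0,0,0,0,8,0,0,0,0,0,2,11.5,0,0,0.04,0,0,6,12,0,0,0.08,0,0,10,12,0,0,0.12,0,0,14,12,0,0,0.16,0,0,18,12,0,0,0.2,0,0,22,12,0,0,0.24,0,0,26,12,0,0,0.28,0,0,30,12,0,0,0.31,0,0,34,12,0,0,0.31,0]
}}

```text
clock: 17.95
position: [0.4628, 0.022, 0.1324]
orientation: [-1.532, 1.569, 0.06]
contact_force: [1.2, 0.0, -1.0]
gripper_width: 0.463
```

Call:
{"op": "carry_out", "data": {
  "motion": [0,4,0,0,0,0,0,2,7.5,0,0,0,0,0,6,8.5,0,0,0,0,0,10,8.7,0,0,0,0,0,14,8.7,0,0,0,0,0,18,8.7,0,0,0,0,0,20,8.7,0,0,0,0,0,20.3,8.7,0,0,0,0,0,20.3,8.7,0,0,0,0,0,20.3,8.7,0,0,0,0,0]
}}

```text
clock: 18.78
position: [0.665, 0.107, 0.1313]
orientation: [1.594, 1.57, -3.1]
contact_force: [0.3, 0.3, -1.4]
gripper_width: 0.464
```

Run:
```python
from h import *
s,a,R=psi(); z=s['position'][2]-.0121
im,x=colorfit('green_radio',(s['position'][0],s['position'][1]+.001,a-np.pi),z,(45,120,15),(85,255,255),(150,480,200,450))
cv2.imwrite('pics/w7.png',im[:,:,::-1])
```

```text
tcp [0.665  0.107  0.1313] psi -3.1223
green_radio [ 0.6659  0.1084 -6.2746] 0.139 27492
```

View pics/w7.png

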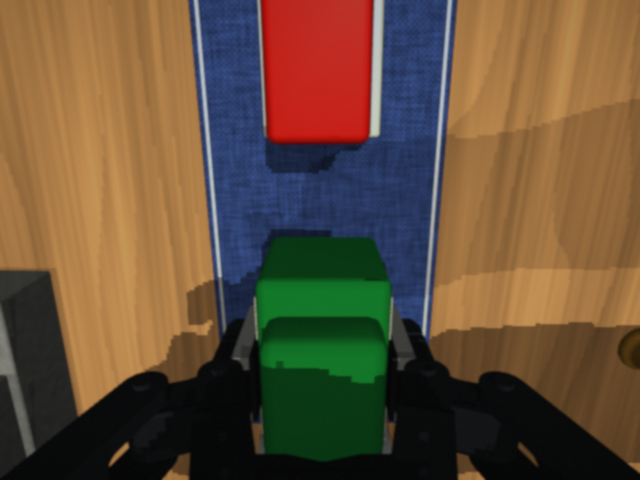

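The green radio is held square between the silver lines at (323,345). The red radio sits centred on the riser at (318,70). I'm lowering the green one.

Call:
{"op": "carry_out", "data": {
  "motion": [0,-0.05,-4,0,0,0.004,0,0,-0.05,-7.5,0,0,0.004,0,0,-0.05,-9.5,0,0,0.004,0,0,-0.05,-10.4,0,0,0.004,0,0,-0.05,-10.7,0,0,0.004,0,0,-0.05,-10.7,0,0,0.004,0,0,-0.05,-10.8,0,0,0.004,0,0,-0.05,-10.9,0,0,0.004,0,0,-0.05,-10.9,0,0,0.004,0]
}}

```text
clock: 19.58
position: [0.6669, 0.1069, 0.0238]
orientation: [-1.389, 1.568, 0.206]
contact_force: [-1.2, 0.8, 4.7]
gripper_width: 0.463
```

Call:
{"op": "carry_out", "data": {
  "motion": [-0.1,0,0.1,0,0,0,0,-0.1,0,0,0,0,0,0,-0.1,0,0,0,0,0,0.55,-0.1,0,0,0,0,0,0.65,-0.1,0,0,0,0,0,0.8,-0.1,0,1,0,0,0,0.9,-0.1,0,5,0,0,0,0.9,-0.1,0,9,0,0,0,1,-0.1,0,13,0,0,0,1,-0.1,0,15.5,0,0,0,1,-0.1,0,15.5,0,0,0,1,-0.1,0,15.5,0,0,0,1]
}}

```text
clock: 20.58
position: [0.6665, 0.1069, 0.1802]
orientation: [-1.437, 1.566, 0.157]
contact_force: [-1.0, -0.7, 0.3]
gripper_width: 1.0
```

Run:
```python
from h import *
im,x=colorfit('green_radio',(.6655,.108,.0245),.012,(45,120,15),(85,255,255),(100,400,200,450))
cv2.imwrite('pics/w8.png',im[:,:,::-1])
print(sensors.read_state()['qpos'].round(2))
```

```text
tcp [0.6665 0.1069 0.1802] psi -3.1182
green_radio [0.6659 0.1075 0.0237] 0.074 5877
[ 0.16  0.47  0.07  1.16  0.   -1.44]
```

View pics/w8.png

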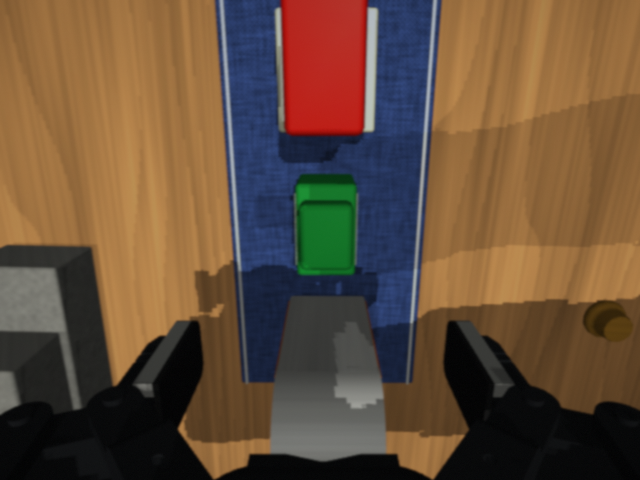

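The green radio stands square at (327,225), between the jukebox (330,380) and the riser (325,70). Next is the clock, turning back so that the camera side faces the centre.

Call:
{"op": "carry_out", "data": {
  "motion": [-3,0,1,0,0,-0.118,1,-6,0,1,0,0,-0.236,1,-9,-1,1,0,0,-0.354,1,-12,-2,1,0,0,-0.472,1,-15,-4,1,0,0,-0.59,1,-18,-6,1,0,0,-0.708,1,-20,-8,1,0,0,-0.826,1,-22,-10,1,0,0,-0.944,1,-23,-12,1,0,0,-1.062,1,-23,-14,1,0,0,-1.18,1,-23,-16,1,0,0,-1.298,1,-23,-18,1,0,0,-1.416,1]
}}

```text
clock: 21.63
position: [0.4332, -0.074, 0.1857]
orientation: [2.804, 1.568, 2.977]
contact_force: [-0.4, 0.1, -0.7]
gripper_width: 1.001
```

Call:
{"op": "carry_out", "data": {
  "motion": [0,-2,0,0,0,-0.118,1,0,-3,0,0,0,-0.236,1,0,-3,0,0,0,-0.354,1,0,-3,0,0,0,-0.472,1,0,-3,0,0,0,-0.59,1,0,-3,0,0,0,-0.708,1,0,-3,0,0,0,-0.826,1,0,-3,0,0,0,-0.944,1,0,-3,0,0,0,-1.062,1,0,-3,0,0,0,-1.18,1,0,-3,0,0,0,-1.298,1,0,-3,0,0,0,-1.416,1]
}}

```text
clock: 22.63
position: [0.4335, -0.103, 0.1854]
orientation: [-2.117, 1.567, 2.923]
contact_force: [0.5, -0.1, -0.3]
gripper_width: 0.999
```

Call:
{"op": "carry_out", "data": {
  "motion": [0,0,0,0,0,-0.118,1,0,0,0,0,0,-0.236,1,0,0,0,0,0,-0.354,1,0,0,0,0,0,-0.409,1,0,0,0,0,0,-0.409,1,0,0,0,0,0,-0.409,1]
}}

```text
clock: 23.13
position: [0.4339, -0.1031, 0.1859]
orientation: [-1.726, 1.568, 2.912]
contact_force: [-0.0, -0.4, -0.6]
gripper_width: 1.001
```

Run:
```python
from h import *
o,r=wristfit('yellow_clock',(.436,-.104,-.076),0)
cv2.imwrite('pics/w9.png',o[:,:,::-1])
```

```text
tcp [ 0.4339 -0.1031  0.1859] psi -0.0742 tilt [-0.0026  0.0006]
yellow_clock [ 0.4355 -0.1023 -0.0678] 0.017
```

View pics/w9.png

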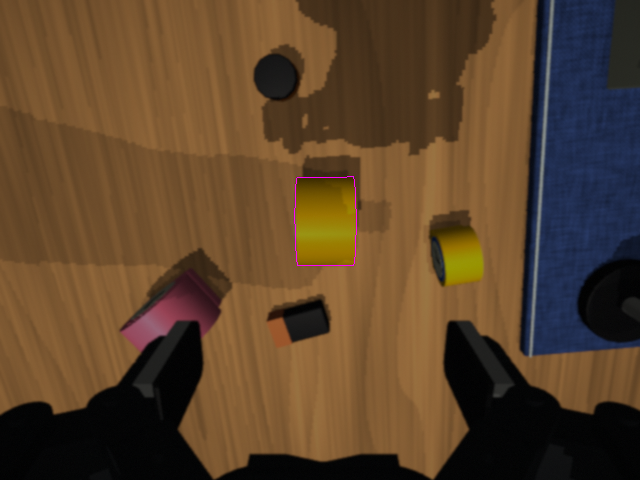

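The large yellow clock is at (326,221) with its outline fitted. The small one (458,253), the pink one (172,312) and the battery (298,322) are clear of the fingers at 0.8 opening.

Call:
{"op": "carry_out", "data": {
  "motion": [0.15,0.1,-4,0,0,0.004,0.8,0.15,0.1,-8,0,0,0.004,0.8,0.15,0.1,-12,0,0,0.004,0.8,0.15,0.1,-15,0,0,0.004,0.8,0.15,0.1,-16.7,0,0,0.004,0.75,0.15,0.1,-17.3,0,0,0.004,0.7,0.15,0.1,-17.3,0,0,0.004,0.6,0.15,0.1,-17.3,0,0,0.004,0,0.15,0.1,-17.3,0,0,0.004,0,0.15,0.1,-17.3,0,0,0.004,0,0.15,0.1,-17.3,0,0,0.004,0,0.15,0.1,-17.3,0,0,0.004,0]
}}

```text
clock: 24.23
position: [0.4371, -0.1025, 0.0149]
orientation: [1.413, 1.569, -0.23]
contact_force: [1.0, -0.0, -2.1]
gripper_width: 0.464
```

Call:
{"op": "carry_out", "data": {
  "motion": [0,0,1,0,0,0,0,0,0,4,0,0,0,0,0,0,8,0,0,0,0,1,0.3,11.5,0,0,0.03,0,4.5,0.6,11.8,0,0,0.06,0,8.5,1,11.8,0,0,0.09,0,12.5,1,11.8,0,0,0.095,0,16.5,1,11.8,0,0,0.095,0,20.5,1,11.8,0,0,0.095,0,23,1,11.8,0,0,0.095,0,23.3,1,11.8,0,0,0.095,0,23.3,1,11.8,0,0,0.095,0]
}}

```text
clock: 25.23
position: [0.6704, -0.0922, 0.1314]
orientation: [-1.645, 1.57, 3.09]
contact_force: [-0.6, 0.4, -2.9]
gripper_width: 0.462
```

Call:
{"op": "carry_out", "data": {
  "motion": [0,0,0,0,0,0,0,0,0,0,0,0,0,0]
}}

```text
clock: 25.4
position: [0.6678, -0.0923, 0.1321]
orientation: [-1.684, 1.569, 3.051]
contact_force: [-0.3, 0.2, -1.0]
gripper_width: 0.463
```

Run:
```python
from h import *
s,a,R=psi(); z=s['position'][2]-.0149
im,x=colorfit('yellow_clock',(s['position'][0],s['position'][1],a),z,(20,120,30),(34,255,255),(150,480,200,450))
cv2.imwrite('pics/w10.png',im[:,:,::-1])
```

```text
tcp [ 0.6678 -0.0923  0.1321] psi 0.0228
yellow_clock [ 0.6684 -0.0924  0.0232] 0.059 29226
```

View pics/w10.png

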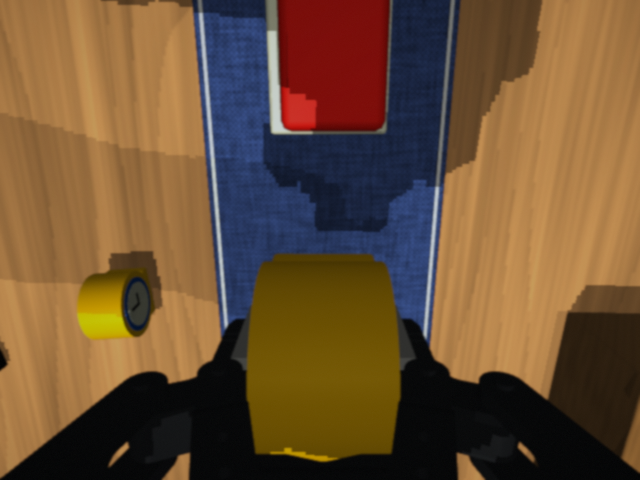

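The clock is held square at (323,355), between the board lines. The red radio looks 1–2 mm off the riser's centre in x, so I'll check that at the end. I'm lowering the clock.

Call:
{"op": "carry_out", "data": {
  "motion": [0.1,0,-4,0,0,0.002,0,0.1,0,-7.5,0,0,0.002,0,0.1,0,-9.3,0,0,0.002,0,0.1,0,-10.2,0,0,0.002,0,0.1,0,-10.5,0,0,0.002,0,0.1,0,-10.5,0,0,0.002,0,0.1,0,-10.6,0,0,0.002,0,0.1,0,-10.7,0,0,0.002,0,0.1,0,-10.7,0,0,0.002,0]
}}

```text
clock: 26.2
position: [0.6714, -0.0926, 0.0269]
orientation: [1.381, 1.568, -0.165]
contact_force: [-1.7, -0.6, 4.0]
gripper_width: 0.465
```

Call:
{"op": "carry_out", "data": {
  "motion": [-0.15,0,0.1,0,0,0,0,-0.15,0,0,0,0,0,0,-0.15,0,0,0,0,0,0.55,-0.15,0,0,0,0,0,0.65,-0.15,0,0,0,0,0,0.8,-0.15,0,1,0,0,0,0.9,-0.15,0,5,0,0,0,0.9,-0.15,0,9,0,0,0,1,-0.15,0,13,0,0,0,1,-0.15,0,15.5,0,0,0,1,-0.15,0,15.5,0,0,0,1,-0.15,0,15.5,0,0,0,1]
}}

```text
clock: 27.2
position: [0.6705, -0.0926, 0.1832]
orientation: [1.409, 1.566, -0.137]
contact_force: [-0.0, -0.2, -0.9]
gripper_width: 0.996
```

Call:
{"op": "carry_out", "data": {
  "motion": [-4,0,2,0,0,0,1,-8,-1,2,0,0,0,1,-12,-3,2,0,0,0,1,-16,-6,2,0,0,0,1,-19,-10,2,0,0,0,1,-21,-14,2,0,0,0,1,-22,-18,2,0,0,0,1,-23,-22,2,0,0,0,1,-24,-26,2,0,0,0,1,-25,-30,2,0,0,0,1,-26,-33,2,0,0,0,1,-26,-33,2,0,0,0,1]
}}

```text
clock: 28.2
position: [0.4063, -0.4267, 0.1984]
orientation: [-1.358, 1.568, -2.909]
contact_force: [0.0, 0.5, -0.8]
gripper_width: 0.994
```

Run:
```python
from h import *
g=np.zeros((480,640),np.float32)
for cam in('top','side'):
    im=camera(cam);E=ext(cam); cv2.imwrite(f'pics/{cam}9.png',im[:,:,::-1])
    for n,p,z in (('riser',(.668,.008,.0245),.012),('red_radio',(.668,.008,.0245),.052),('green_radio',(.6655,.107,.0245),.012),('yellow_clock',(.67,-.092,.0245),.012),('board',(.668,.007,.024),0)):
        m=mask(cam,n,p,z,E)
        if m is None: print(cam,n,'none');continue
        x,f=fit(n,[(E,m.astype(np.float32),g)],p,z); print(cam,n,x.round(4),round(f,3))
    for q in('jukebox','microphone','brass_knob','amber_jar','battery'): print(q,[np.round(d['position'],4).tolist() for d in finder.mark_of(cam,q)[:1]])
```

```text
top riser [0.6678 0.0062 0.0207] 1.912
top red_radio [0.67   0.0089 0.0136] 0.079
top green_radio [0.6677 0.1055 0.0224] 0.075
top yellow_clock [ 0.671  -0.0947  0.0197] 0.045
top board [0.6682 0.0072 0.0235] 0.6
jukebox [[0.6648, 0.2097, 0.0124]]
microphone [[0.6702, -0.1928, 0.0171]]
brass_knob [[0.4258, 0.1955, 0.0002]]
amber_jar [[0.406, -0.0027, -0.0017]]
battery [[0.4056, -0.1976, -0.0006]]
side riser [0.6569 0.0088 0.3801] 0.8
side red_radio [0.669  0.0094 0.0945] 0.079
side green_radio [0.6534 0.0989 0.4865] 0.514
side yellow_clock [ 0.661  -0.0979  0.3536] 0.302
side board [0.6663 0.0074 0.0221] 1.085
jukebox [[0.6607, 0.2079, 0.0134]]
microphone [[0.6725, -0.1909, 0.0141]]
brass_knob [[0.4314, 0.1918, 0.0016]]
amber_jar [[0.4064, 0.0002, 0.0015]]
battery [[0.4062, -0.1972, -0.0029]]
```

View pics/top9.png

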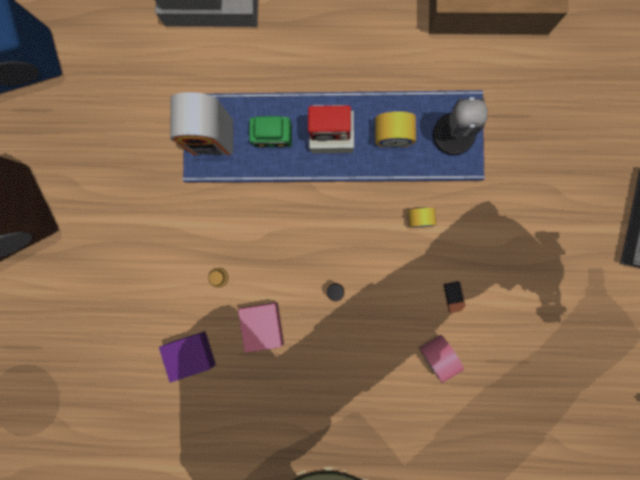

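View pics/side9.png

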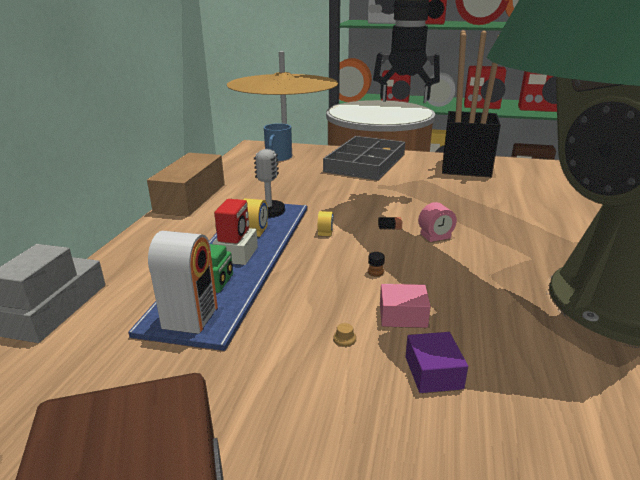

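All four pieces stand in the row: green (270,131), red on the riser (330,125), clock (396,129). The knob, jar and battery lie where they were. The poses agree with the targets to about 2 mm, so I'm handing in.

```bash
python3 -c "
from plant import order; print(order.finish_job())"
```

```text
the job is handed in; nothing more can be done
None
```

I set up the row in the order asked and handed it in at about 30 s. The white riser went in the middle of the board, the red radio on top of it, then the green radio towards the jukebox and the large yellow clock towards the microphone. Each piece is upright and let go, and the arm is clear of everything.

**Position:** in the last top and wrist fits, the pieces are within about 2 mm of their targets and about 0.01 rad of square to the board. The largest errors are:
- The red radio is 1–2 mm off the riser's centre, across the board.
- The green radio is 1–2 mm off target in the last top fit (within about 1 mm in the wrist fit).
- The clock is about 2 mm off target along the row.

**Left alone:** the brass knob, amber jar and battery stayed put, to within the finder's accuracy.

**Checks that failed or disagreed:** the final side-view fits for the riser, green radio and clock didn't work, because those pieces partly hide one another. The top fits for the riser and board were also poor, as both are now partly covered. For the riser I relied on the wrist fit made before the red radio covered it. For the board I used the fits made before anything was placed on it.

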